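# Close and hold the cover of a lamp power box

## Task

The grey cover of the blue lamp power box stands sprung up off its rim because its orange-winged quarter-turn fastener is crosswise underneath. Turn the wing the shorter way until the slot on its top lines up with the two white marks on the cover, let go of it, then press the cover itself down with the fingers (the black pad is a good place) until it is fully home and keep it there: finish while still holding it pressed down, firmly but without forcing it, and leave the water jar, the tape roll and the ink bottle where they stand.

Things in the scene. Friction and masses are not known exactly. Their poses are not given: they have to be found in the camera images.
- case: Blue power box of a studio lamp, fixed to the table, 160 (x) x 210 (y) x 55 mm high, open on top under its cover, cooling slots in the front and back. Origin: centre of the underside; z up; its yaw varies.
- cover: Grey plate, 160 (x) x 210 (y) x 5 mm, on sprung posts; moves only straight down, 7 mm to a hard stop. Origin: centre of its underside, 64 mm above the case's origin at rest, 57 mm when home. Springs: 5 N to start, 12 N to hold it home; it rises when let go. With the fastener crosswise it stops after 1.5 mm. Two white marks on top lie along its x, either side of the fastener.
- fastener: Quarter-turn fastener on the cover, axis vertical: steel disc 48 mm across, 4 mm thick; on it an orange wing 34 mm long (its x), 10 mm thick (its y). Origin: on the axis at the cover's top face, 55 mm from the cover's centre along the cover's +y. Aligned when its x is parallel to the cover's x (within 0.18 rad the cover can go home). Stays where left (friction 0.06 N m).
- press_pad (a point): Centre of the top of the round black pad, 32 mm across, on the cover: 45 mm from the cover's centre along -y of the cover, 6 mm above the origin of the cover. A good place to press.
- water_jar: Grey water jar, 72 x 72 x 72 mm, loose, standing beyond the box. Origin: centre of its underside.
- tape_roll: Roll of masking tape, 100 x 98 x 25 mm, loose, lying flat beyond the box. Origin: centre of its underside.
- ink_bottle: Small dark ink bottle, 45 x 45 x 70 mm, loose, standing to the left of the box. Origin: centre of its underside.
- wing_top (a point): Centre of the wing's top, on the axis, 24 mm above the cover's top face; black slot along it; axes as the fastener's. At the start it is turned 0.6 to 1.35 rad counter-clockwise (from above) from alignment, so turn it clockwise; stops lie 0.35 rad past alignment and at 1.65 rad.

How it is judged (in metres and radians):
On the way:
1. the fastener's slot lines up with the marks on the cover (angle between the x axis of fastener and the x axis of cover, either way round below 0.2 rad), for 0.1 s.
At the end, for the whole second after the job is handed in: The slot is within 0.2 rad of the marks, the cover is within 1 mm of fully home, and the fingers press on the cover with more than 5 N without touching the fastener; the program finishes while holding it so (angle between the x axis of fastener and the x axis of cover, either way round below 0.2 rad and z of cover in the frame of case below 0.058 m and contact force between the fingers and cover above 5 N and contact force between the fingers and fastener below 0.5 N); the arm keeps its last pose, push and grip.
It fails at once if the cover is forced: pressed with more than 60 N (contact force between the fingers and cover above 60 N).
It fails at once if the water jar is moved more than 3 cm or tipped (distance of water_jar from where it was at the start of the episode above 0.03 m or angle between water_jar's own z axis and vertical above 0.5 rad).
It fails at once if the tape roll is moved more than 3 cm (distance of tape_roll from where it was at the start of the episode above 0.03 m).
It fails at once if the ink bottle is moved more than 3 cm or tipped (distance of ink_bottle from where it was at the start of the episode above 0.03 m or angle between ink_bottle's own z axis and vertical above 0.5 rad).
It also fails if it takes over 48 s, if anything falls off the work surface, if the arm or the gripper's body presses on something with over 40 N, if the wrist force passes 120 N, or if a joint passes its speed limit or range.

## Robot

A 6-joint arm with a two-finger parallel gripper is mounted at the origin on a cart in front of the work surface, level with it; the furniture and walls round the work are solid. World frame = base frame: x ahead of the robot, y to its left, z up, the work surface at z = 0. Lengths are in mm, angles in rad, forces in N, time in s.
With the tool pointing down it reaches from about 350 to 775 mm from the base axis. Payload 7.3 kg.
Tool frame: the origin (TCP) lies between the finger pads; the fingertips stand 8 mm ahead of it and the grasp point (between the pads) lies 11 mm behind it; y points along the fingers, z is the direction in which the jaws open and shut, and the axes are right-handed (so a half turn about y gives the same grasp; the last joint's range is limited). The gripper opens to 92 mm and grips with 3 to 60 N. Pads are 19 mm wide; open, the fingers measure 130 mm over their backs; the gripper's body (75 mm by 190 mm) begins 47 mm behind the grasp point.
Start: joints at [0.982, 0.342, 1.524, -0, 1.275, -0.146], TCP at [224.936, 474.392, 234.741] pointing down, gripper open.
Joint ranges: [-2.53, 2.53], [-0.77, 2.02], [0.04, 2.7], [-1, 4.14], [0.28, 2.66], [-3.11, 3.11]. Speed limits (rad/s): [2.57, 2.57, 3.14, 3.14, 3.14, 3.14].

## Interface

Orientations are given as a unit quaternion [x, y, z, w].
In Python, from plant import ctrl, optics, finish_job gives the robot as it stands.
- The arm moves only by the tool jog_arm, never from a script. Its argument "plan" is a list of rows, each an object with "gripper": the opening in per cent of the stroke, from 0 (shut) to 100 (fully open); "slide": the shift along the tool's x, y, z in mm, a list of three; "roll": the turn about the tool's y in rad. A call has 1 to 20 rows; each row shifts and turns the commanded pose from where the row before left it, along the tool's axes as they then stand; what a row does not reach is not made up. A row lasts 1/10 s, in which the tool goes at most 50 mm and 8.59 degrees, less where a joint would pass 70% of its speed; a pose out of reach is approached as far as the arm can. A call is refused whole if a number of a shift passes 50 or a number of a turn 0.15, either way. A call with a gripper value outside its range is refused whole. The fingers move at their own pace and stop on an object; "grip_force" is the grip in N (left out, the last holds). Time passes only in rows, so rows that do not move let the fingers close. It gives the time, the measured TCP pose, the force and the opening at its end, in the units of the state.
- ctrl.state(): the state, without advancing time (a new reading comes with each control period).
- optics.camera(name): name is "scene" or "top" or "wrist"; returns a dict with "image" (480x640x3 uint8, red, green, blue), "depth" (480x640 float32, mm along the optical axis (not along the pixel's ray), 0 where there is no reading), "fx", "fy", "cx", "cy" (pixels), "R" (3x3) and "t" (3): a world point X has camera coordinates R X + t. Camera axes: x right, y down, z forward; pixel columns grow to the right and rows downward; lengths in mm; the calibration is good to about 2 mm. A picture is of the moment at which its call begins.
- finish_job(): hands the job in, once; it reports no verdict.
The state is a dict: "time_s": time; "joint_pos": joint angles; "qd": joint speeds; "joint_torque": joint torques, N m; "tool_pos": TCP position; "ee_rot": TCP orientation; "wrist_force": force on the tool from outside, world axes, zero at the start; "torque": the same for the moment, N m; "grip_width": opening from 0.0 (shut) to 1.0 (fully open).
Only numpy, scipy, OpenCV 4.12 (cv2) and the standard library are available. Lean on these libraries where they do the work, as an engineer would, in place of code of your own. Each camera call takes 0.05 s, during which the arm holds its last target.

## Working session

There is one attempt and no reset: what is moved stays moved. The work goes in short steps, Python scripts to look and compute and a tool call to move; the robot and the scene stay as the last step left them, time stands still between calls to the robot, and variables do not carry over. Pictures are saved under pics/ and viewed, and the job is handed in when it is done.

Besides the shell and the picture viewer there is one more tool, called after "Call:" in YAML: its name, and indented under it one key for each argument. jog_arm: Moves the arm, as the interface text tells. Its arguments: {"type":"object","properties":{"plan":{"type":"array","items":{"type":"object","properties":{"gripper":{"type":"number"},"slide":{"type":"array","items":{"type":"number"}},"roll":{"type":"number"}}}},"grip_force":{"type":"number"}},"required":["plan"]}

```bash
mkdir -p pics; python3 - <<'E'
from plant import ctrl, optics
import cv2, numpy as np, pickle
print(ctrl.state())
for n in ["scene","top"]:
    c=optics.camera(n); pickle.dump(c,open(n+'0.pkl','wb'))
    cv2.imwrite(f'pics/{n}0.png',c['image'][:,:,::-1]); print(n,c['fx'],c['cx'],c['cy'],c['R'],c['t'])
E
```

```text
{'time_s': 0.0, 'joint_pos': array([ 9.82008083e-01,  3.42726340e-01,  1.52501632e+00,  2.16144199e-05,
        1.27539830e+00, -1.46008665e-01]), 'qd': array([ 4.78097069e-04, -9.01602628e-04,  8.09914597e-04,  1.74560863e-05,
       -6.47766185e-04, -5.16654959e-04]), 'joint_torque': array([-9.40359168e-04, -4.31235158e+01, -2.44225538e+01,  7.18916254e-02,
        5.57947950e-02, -1.78237515e-04]), 'tool_pos': array([224.69465716, 474.05046744, 234.04332138]), 'ee_rot': array([ 0.69035613, -0.15547611,  0.15506923, -0.68933963]), 'wrist_force': array([ 0.09604151, -0.02973869,  0.08305334]), 'torque': array([ 1.32855109e-04, -7.48975179e-05,  2.55383703e-02]), 'grip_width': 0.9976606738870701}
scene 506.3377140926653 326.22598407331293 237.1652703147685 [[ 0.48702328 -0.87334175 -0.00908332]
 [-0.43758627 -0.23499512 -0.86792601]
 [ 0.75586148  0.42667491 -0.49661045]] [-207.55104665  381.53570668  410.68122535]
top 441.3469615422692 326.9128968036927 244.6257507012606 [[-0.01336666 -0.99987241  0.00874624]
 [-0.98471827  0.01164409 -0.1737652 ]
 [ 0.17364118 -0.01093524 -0.98474827]] [120.03197476 611.01333232 876.1146654 ]
```

View pics/scene0.png

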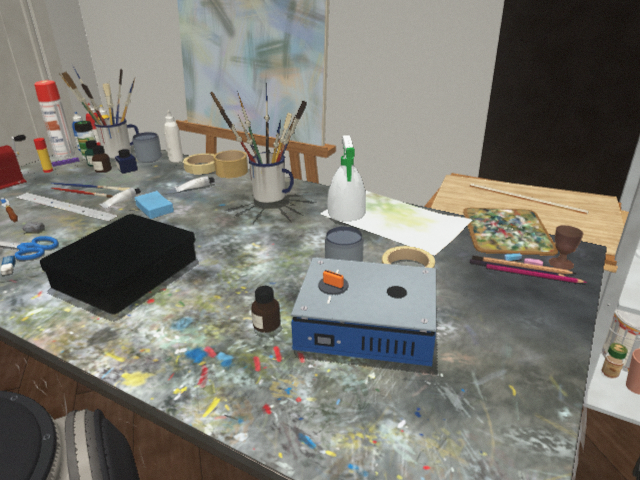

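View pics/top0.png

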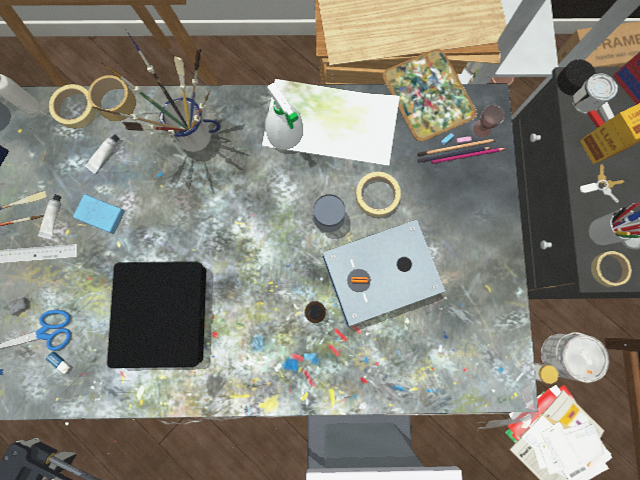

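The top view shows the wing at about (359,281), marks at about (351,265)/(365,297), the pad at (404,264), the ink bottle at (315,312), the jar at (329,212) and the tape at (378,194). Next I measure these.

```bash
cat > h.py <<'E'
import numpy as np, cv2, pickle
def ray(c,u,v,z):
    d=c['R'].T@np.array([(u-c['cx'])/c['fx'],(v-c['cy'])/c['fy'],1]); o=-c['R'].T@c['t']
    return o+d*(z-o[2])/d[2]
def proj(c,X):
    p=c['R']@np.array(X)+c['t']; return p[0]/p[2]*c['fx']+c['cx'],p[1]/p[2]*c['fy']+c['cy']
E
python3 - <<'E'
from h import *
c=pickle.load(open('top0.pkl','rb')); im=c['image']
hsv=cv2.cvtColor(im,cv2.COLOR_RGB2HSV)
crop=im[200:345,290:460]; cv2.imwrite('pics/topcrop.png',cv2.resize(crop,None,fx=4.5,fy=4,interpolation=cv2.INTER_CUBIC)[:,:,::-1])
# wing
m=((hsv[...,0]<18)&(hsv[...,1]>170)&(hsv[...,2]>150)).astype(np.uint8); m[:265]=0;m[300:]=0;m[:,:335]=0;m[:,385:]=0
v,u=np.nonzero(m); print('wing',len(u),u.mean(),v.mean())
P=np.array([ray(c,a,b,93)[:2] for a,b in zip(u,v)]); print(P.mean(0)); w,V=np.linalg.eigh(np.cov(P.T)); print(w**.5,np.arctan2(V[1,1],V[0,1]))
# pad
g=im.max(2); m=(g<60).astype(np.uint8); m[:245]=0;m[285:]=0;m[:,:385]=0;m[:,425:]=0
v,u=np.nonzero(m); print('pad',len(u),u.mean(),v.mean(),ray(c,u.mean(),v.mean(),70))
# white marks
m=(im.min(2)>215).astype(np.uint8); m[:245]=0;m[310:]=0;m[:,:335]=0;m[:,385:]=0
n,l,s,ce=cv2.connectedComponentsWithStats(m)
for i in range(1,n):
    if s[i,4]>3: print(s[i],ce[i],ray(c,*ce[i],69))
for nme,(a,b,z) in dict(ink=(315,312,70),jar=(329,207,72),tape=(378,194,25)).items(): print(nme,ray(c,a,b,z))
print([c['depth'][y,x] for x,y in ((404,264),(380,300),(359,281))])
E
```

```text
wing 77 359.1168831168831 279.4415584415584
[534.43586728  49.73083374]
[3.47303965 9.60301276] 1.5109672245934616
pad 144 403.97222222222223 264.2986111111111 [566.59552979 -45.13343851  70.        ]
[350 259   5   9  21] [351.80952381 262.71428571] [571.31377915  61.85967892  69.        ]
[363 293   5   9  22] [364.63636364 297.36363636] [500.204005    37.48848391  69.        ]
ink [472.16955273 138.31031095  70.        ]
jar [689.02483491 107.09735847  72.        ]
tape [730.00961518  -2.74672598  25.        ]
[np.float32(908.6993), np.float32(893.6073), np.float32(875.38965)]
```

View pics/topcrop.png

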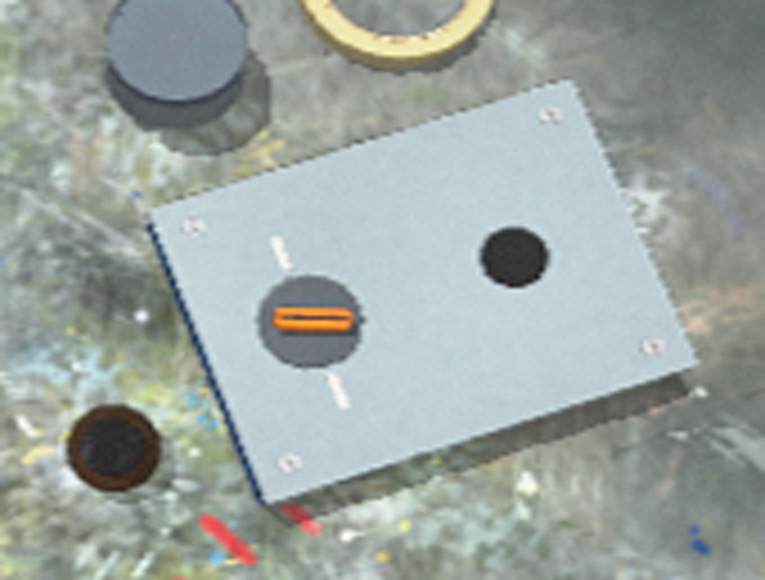

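```bash
python3 - <<'E'
from h import *
from plant import ctrl
from scipy.spatial.transform import Rotation as Ro
s=ctrl.state(); R=Ro.from_quat(s['ee_rot']).as_matrix(); print(R.round(3)); 
z=R[:,2]; print('z angle',np.arctan2(z[1],z[0]))
print('tool delta to (535,49.7,150)',R.T@(np.array([535,49.7,150])-s['tool_pos']))
E
```

```text
[[ 0.904 -0.001  0.428]
 [-0.428 -0.001  0.904]
 [-0.    -1.    -0.001]]
z angle 1.1280223641665108
tool delta to (535,49.7,150) [ 462.18414266   84.37370936 -250.40137828]
```

Call:
jog_arm:
  plan:
    - {"slide":[29,3,-15.6]}
    - {"slide":[29,3,-15.6]}
    - {"slide":[29,3,-15.6]}
    - {"slide":[29,3,-15.6]}
    - {"slide":[29,3,-15.6]}
    - {"slide":[29,3,-15.6]}
    - {"slide":[29,3,-15.6]}
    - {"slide":[29,3,-15.6]}
    - {"slide":[29,3,-15.6]}
    - {"slide":[29,3,-15.6]}
    - {"slide":[29,3,-15.6]}
    - {"slide":[29,3,-15.6]}
    - {"slide":[29,3,-15.6]}
    - {"slide":[29,3,-15.6]}
    - {"slide":[29,3,-15.6]}
    - {"slide":[27,3,-15.6]}

```text
invalid input at $.plan[0]: expected keys gripper, slide, roll
```

Call:
jog_arm:
  plan:
    - {"roll":0.12}
    - {"roll":0.12}
    - {"roll":0.12}
    - {"roll":0.12}
    - {"roll":0.12}
    - {"roll":0.12}
    - {"roll":0.12}
    - {"roll":0.12}
    - {"roll":0.12}
    - {"roll":0.11}
    - {"gripper":60}
    - {"gripper":60}

```text
invalid input at $.plan[0]: expected keys gripper, slide, roll
```

```bash
cat > look.py <<'E'
from h import *
import sys
from plant import ctrl,optics
from scipy.spatial.transform import Rotation as Ro
n=sys.argv[1]; cam=sys.argv[2]
s=ctrl.state(); R=Ro.from_quat(s['ee_rot']).as_matrix(); z=R[:,2]
print(s['time_s'],s['tool_pos'].round(1),'zang',np.arctan2(z[1],z[0]).round(3),'F',s['wrist_force'].round(2),s['grip_width'],'q6',s['joint_pos'][5])
print('tool y',R[:,1].round(4))
if len(sys.argv)>3:
    t=np.array([float(x) for x in sys.argv[3].split(',')]); print('delta',(R.T@(t-s['tool_pos'])).round(1))
c=optics.camera(cam); pickle.dump(c,open(n+'.pkl','wb')); cv2.imwrite(f'pics/{n}.png',c['image'][:,:,::-1])
E
python3 look.py w1 wrist 535,49.7,150; python3 look.py t1 top
```

```text
0.1 [224.7 474.1 234.1] zang 1.128 F [ 0.45 -0.31 -0.03] 1.0032906145672305 q6 -0.14601981098387987
tool y [-8.0e-04 -1.2e-03 -1.0e+00]
delta [ 462.2   84.4 -250.4]
0.15 [224.8 474.1 234.2] zang 1.128 F [ 0.2 -0.8  0.5] 1.006527565671023 q6 -0.14599956151465954
tool y [-6.e-04 -9.e-04 -1.e+00]
```

All keys are needed in every row.

Call:
jog_arm:
  plan:
    - {"gripper":100,"roll":0,"slide":[29,3,-15.6]}
    - {"gripper":100,"roll":0,"slide":[29,3,-15.6]}
    - {"gripper":100,"roll":0,"slide":[29,3,-15.6]}
    - {"gripper":100,"roll":0,"slide":[29,3,-15.6]}
    - {"gripper":100,"roll":0,"slide":[29,3,-15.6]}
    - {"gripper":100,"roll":0,"slide":[29,3,-15.6]}
    - {"gripper":100,"roll":0,"slide":[29,3,-15.6]}
    - {"gripper":100,"roll":0,"slide":[29,3,-15.6]}
    - {"gripper":100,"roll":0,"slide":[29,3,-15.6]}
    - {"gripper":100,"roll":0,"slide":[29,3,-15.6]}
    - {"gripper":100,"roll":0,"slide":[29,3,-15.6]}
    - {"gripper":100,"roll":0,"slide":[29,3,-15.6]}
    - {"gripper":100,"roll":0,"slide":[29,3,-15.6]}
    - {"gripper":100,"roll":0,"slide":[29,3,-15.6]}
    - {"gripper":100,"roll":0,"slide":[29,3,-15.6]}
    - {"gripper":100,"roll":0,"slide":[27,3,-15.6]}

```text
time_s: 1.8
tool_pos: [536.1, 49.6, 186.4]
ee_rot: [-0.69, 0.155, -0.155, 0.69]
wrist_force: [0.3, -0.6, 0.2]
grip_width: 0.996
```

Call:
jog_arm:
  plan:
    - {"gripper":60,"roll":0.12,"slide":[0,0,0]}
    - {"gripper":60,"roll":0.12,"slide":[0,0,0]}
    - {"gripper":60,"roll":0.12,"slide":[0,0,0]}
    - {"gripper":60,"roll":0.12,"slide":[0,0,0]}
    - {"gripper":60,"roll":0.12,"slide":[0,0,0]}
    - {"gripper":60,"roll":0.12,"slide":[0,0,0]}
    - {"gripper":60,"roll":0.12,"slide":[0,0,0]}
    - {"gripper":60,"roll":0.12,"slide":[0,0,0]}
    - {"gripper":60,"roll":0.12,"slide":[0,0,0]}
    - {"gripper":60,"roll":0.11,"slide":[0,0,0]}
    - {"gripper":60,"roll":0,"slide":[0,0,0]}
    - {"gripper":60,"roll":0,"slide":[0,0,0]}

```text
time_s: 3.0
tool_pos: [535.3, 50.9, 186.6]
ee_rot: [-0.485, 0.515, -0.514, 0.485]
wrist_force: [-0.2, 0.3, 0.0]
grip_width: 0.6
```

```bash
python3 look.py w1 wrist 535,49.7,150; python3 look.py t1 top
```

```text
3.0 [535.3  50.9 186.6] zang -0.059 F [-0.22  0.32  0.02] 0.5995608958827755 q6 0.01123237971576272
tool y [-3.e-04  1.e-04 -1.e+00]
delta [ 1.2 36.6 -0.3]
3.05 [535.4  50.9 186.6] zang -0.059 F [-0.22 -0.12  0.5 ] 0.6015785939655531 q6 0.011542986058764837
tool y [-2.e-04  1.e-04 -1.e+00]
```

View pics/w1.png

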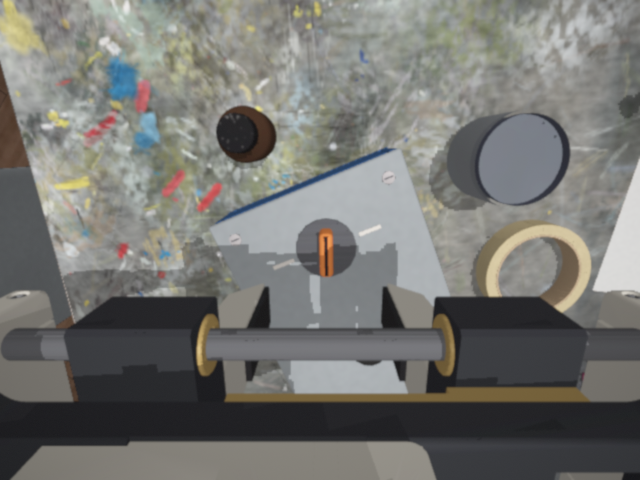

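The wrist view shows the wing at about (326,252), midway between the fingers and parallel to the pads, with marks at (370,230) and (294,264). I'll check with its calibration.

```bash
python3 - <<'E'
from h import *
c=pickle.load(open('w1.pkl','rb')); im=c['image']; hsv=cv2.cvtColor(im,cv2.COLOR_RGB2HSV)
m=((hsv[...,0]<18)&(hsv[...,1]>150)&(hsv[...,2]>100)).astype(np.uint8)
m[:222]=0;m[285:]=0;m[:,:300]=0;m[:,350:]=0
cn=max(cv2.findContours(m,0,2)[0],key=cv2.contourArea); r=cv2.boundingRect(cn); print(r,cv2.contourArea(cn))
for v in (r[1],r[1]+r[3]): 
  for z in(93,): print(v,ray(c,326,v,z))
a=ray(c,370,230,69);b=ray(c,290,264.5,69);print(a,b,np.arctan2(*(a-b)[1::-1]))
# depth top centre
print(proj(c,(535,49.7,93)), [c['depth'][v,322] for v in (240,250,260)],[(c['R']@np.array([535,49.7,z])+c['t'])[2] for z in (93,69)])
E
```

```text
(319, 229, 14, 47) 417.5
229 [537.21657019  68.85956639  93.        ]
276 [535.15006431  33.25536232  93.        ]
[571.20104096  60.32846502  69.        ] [506.32233783  35.56437855  69.        ] 0.36463012467574074
(np.float64(324.48089084539066), np.float64(254.83707531095052)) [np.float32(253.05197), np.float32(255.30505), np.float32(257.70792)] [np.float64(254.33446610628852), np.float64(277.367320038902)]
```

Call:
jog_arm:
  plan:
    - {"gripper":60,"roll":0,"slide":[0.5,20,0]}
    - {"gripper":60,"roll":0,"slide":[0,20,0]}
    - {"gripper":60,"roll":0,"slide":[0,20,0]}
    - {"gripper":60,"roll":0,"slide":[0,15,0]}
    - {"gripper":60,"roll":0,"slide":[0,15,0]}
    - {"gripper":60,"roll":0,"slide":[0,10,0]}
    - {"gripper":60,"roll":0,"slide":[0,0,0]}

```text
time_s: 3.8
tool_pos: [534.6, 50.4, 85.5]
ee_rot: [-0.485, 0.516, -0.514, 0.484]
wrist_force: [-0.7, 0.2, 0.1]
grip_width: 0.601
```

Call:
jog_arm:
  plan:
    - {"gripper":0,"roll":0,"slide":[0,0,0]}
    - {"gripper":0,"roll":0,"slide":[0,0,0]}
    - {"gripper":0,"roll":0,"slide":[0,0,0]}
    - {"gripper":0,"roll":0,"slide":[0,0,0]}
    - {"gripper":0,"roll":0,"slide":[0,0,0]}
    - {"gripper":0,"roll":0,"slide":[0,0,0]}
    - {"gripper":0,"roll":0,"slide":[0,0,0]}
    - {"gripper":0,"roll":0,"slide":[0,0,0]}
  grip_force: 20

```text
time_s: 4.6
tool_pos: [535.6, 50.4, 86.8]
ee_rot: [0.484, -0.515, 0.515, -0.484]
wrist_force: [0.5, -0.5, -0.2]
grip_width: 0.107
```

```bash
python3 look.py w2 wrist
```

```text
4.6 [535.6  50.4  86.8] zang -0.062 F [ 0.49 -0.54 -0.2 ] 0.1073370162199994 q6 0.013198004505881019
tool y [ 6.e-04  0.e+00 -1.e+00]
```

View pics/w2.png

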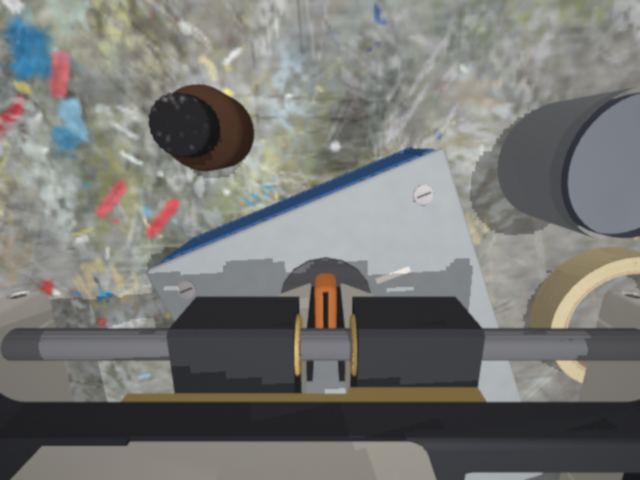

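The wing is gripped: the opening is 9.9 mm and the wing sits between the pads at (326,300). Now I turn it clockwise.

Call:
jog_arm:
  plan:
    - {"gripper":0,"roll":0.08,"slide":[0,0,0]}
    - {"gripper":0,"roll":0.1,"slide":[0,0,0]}
    - {"gripper":0,"roll":0.1,"slide":[0,0,0]}
    - {"gripper":0,"roll":0.1,"slide":[0,0,0]}
    - {"gripper":0,"roll":0.1,"slide":[0,0,0]}
    - {"gripper":0,"roll":0.1,"slide":[0,0,0]}
    - {"gripper":0,"roll":0.1,"slide":[0,0,0]}
    - {"gripper":0,"roll":0.1,"slide":[0,0,0]}
    - {"gripper":0,"roll":0.1,"slide":[0,0,0]}
    - {"gripper":0,"roll":0.1,"slide":[0,0,0]}
    - {"gripper":0,"roll":0.1,"slide":[0,0,0]}
    - {"gripper":0,"roll":0.1,"slide":[0,0,0]}
    - {"gripper":0,"roll":0,"slide":[0,0,0]}
    - {"gripper":0,"roll":0,"slide":[0,0,0]}

```text
time_s: 6.05
tool_pos: [537.4, 49.0, 86.9]
ee_rot: [0.114, -0.697, 0.699, -0.117]
wrist_force: [6.6, -5.2, -4.1]
grip_width: 0.111
```

```bash
python3 look.py w3 wrist
```

```text
6.05 [537.4  49.   86.9] zang -1.242 F [ 6.56 -5.21 -4.06] 0.11057609858488827 q6 1.1935131440090263
tool y [ 0.0044 -0.0019 -1.    ]
```

View pics/w3.png

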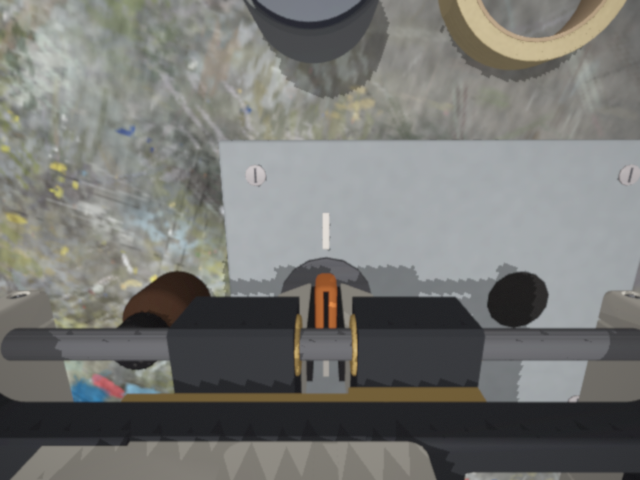

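The slot at x≈326 now lines up with the white mark at (326,230). I'll open the gripper, raise it and check with the top and wrist cameras.

Call:
jog_arm:
  plan:
    - {"gripper":60,"roll":0,"slide":[0,0,0]}
    - {"gripper":60,"roll":0,"slide":[0,0,0]}
    - {"gripper":60,"roll":0,"slide":[0,0,0]}
    - {"gripper":60,"roll":0,"slide":[0,0,0]}
    - {"gripper":60,"roll":0,"slide":[0,0,0]}
    - {"gripper":60,"roll":0,"slide":[0,-15,0]}
    - {"gripper":60,"roll":0,"slide":[0,-20,0]}
    - {"gripper":60,"roll":0,"slide":[0,-20,0]}
    - {"gripper":60,"roll":0,"slide":[0,-20,0]}
    - {"gripper":60,"roll":0,"slide":[0,0,0]}

```text
time_s: 7.1
tool_pos: [536.9, 50.5, 164.3]
ee_rot: [0.114, -0.697, 0.698, -0.118]
wrist_force: [-0.2, 0.7, -1.0]
grip_width: 0.603
```

```bash
python3 look.py w4 wrist 566.6,-45.1,100
```

```text
7.1 [536.9  50.5 164.3] zang -1.242 F [-0.21  0.74 -0.97] 0.6029536865404415 q6 1.1932463022428694
tool y [ 5.4e-03 -1.0e-04 -1.0e+00]
delta [ 3.1 64.5 99.9]
```

View pics/w4.png

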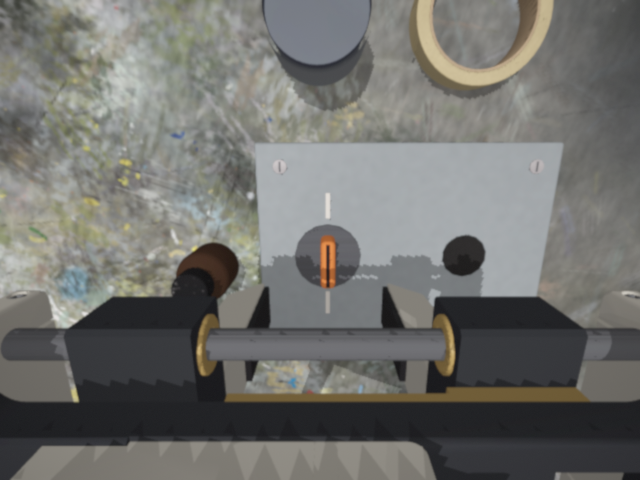

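The slot, wing (328,262) and both marks (328,205) and (328,302) are collinear. Next I move over the pad with the fingers closed.

Call:
jog_arm:
  plan:
    - {"gripper":0,"roll":0,"slide":[0.6,0,20]}
    - {"gripper":0,"roll":0,"slide":[0.6,0,20]}
    - {"gripper":0,"roll":0,"slide":[0.6,0,20]}
    - {"gripper":0,"roll":0,"slide":[0.6,0,20]}
    - {"gripper":0,"roll":0,"slide":[0.6,0,20]}
    - {"gripper":0,"roll":0,"slide":[0,20,0]}
    - {"gripper":0,"roll":0,"slide":[0,20,0]}
    - {"gripper":0,"roll":0,"slide":[0,20,0]}
    - {"gripper":0,"roll":0,"slide":[0,10,0]}
    - {"gripper":0,"roll":0,"slide":[0,5,0]}
    - {"gripper":0,"roll":0,"slide":[0,5,0]}
    - {"gripper":0,"roll":0,"slide":[0,0,0]}

```text
time_s: 8.35
tool_pos: [564.8, -45.1, 81.5]
ee_rot: [-0.116, 0.698, -0.698, 0.116]
wrist_force: [-0.2, -0.7, -0.5]
grip_width: 0.001
```

```bash
python3 look.py t5 top 566.6,-45.1,71; python3 look.py w5 wrist
```

```text
8.35 [564.8 -45.1  81.5] zang -1.242 F [-0.21 -0.7  -0.51] 0.0007424651380859155 q6 1.0268053235944528
tool y [-1.e-04  1.e-04 -1.e+00]
delta [-1.7 10.5  0.6]
8.4 [565.1 -45.2  82. ] zang -1.242 F [-0.34  0.8   0.36] 0.004122962411878348 q6 1.026811550765321
tool y [ 6.e-04 -0.e+00 -1.e+00]
```

Call:
jog_arm:
  plan:
    - {"gripper":0,"roll":0,"slide":[0,2,0]}
    - {"gripper":0,"roll":0,"slide":[0,1,0]}
    - {"gripper":0,"roll":0,"slide":[0,1,0]}
    - {"gripper":0,"roll":0,"slide":[0,1,0]}
    - {"gripper":0,"roll":0,"slide":[0,1,0]}
    - {"gripper":0,"roll":0,"slide":[0,0,0]}

```text
time_s: 9.05
tool_pos: [564.9, -45.2, 76.1]
ee_rot: [0.116, -0.698, 0.698, -0.116]
wrist_force: [-1.8, -0.3, 4.3]
grip_width: 0.009
```

Call:
jog_arm:
  plan:
    - {"gripper":0,"roll":0,"slide":[0,1,0]}
    - {"gripper":0,"roll":0,"slide":[0,1,0]}
    - {"gripper":0,"roll":0,"slide":[0,0,0]}

```text
time_s: 9.35
tool_pos: [565.0, -45.2, 74.3]
ee_rot: [0.116, -0.698, 0.698, -0.116]
wrist_force: [-1.3, -0.4, 7.0]
grip_width: 0.009
```

Call:
jog_arm:
  plan:
    - {"gripper":0,"roll":0,"slide":[0,1,0]}
    - {"gripper":0,"roll":0,"slide":[0,1,0]}
    - {"gripper":0,"roll":0,"slide":[0,0,0]}

```text
time_s: 9.65
tool_pos: [565.0, -45.2, 72.5]
ee_rot: [0.116, -0.697, 0.698, -0.116]
wrist_force: [-2.0, 1.3, 8.8]
grip_width: 0.005
```

Call:
jog_arm:
  plan:
    - {"gripper":0,"roll":0,"slide":[0,1,0]}
    - {"gripper":0,"roll":0,"slide":[0,0,0]}

```text
time_s: 9.85
tool_pos: [565.0, -45.2, 71.6]
ee_rot: [0.116, -0.697, 0.698, -0.116]
wrist_force: [-3.5, 0.7, 9.0]
grip_width: 0.01
```

Call:
jog_arm:
  plan:
    - {"gripper":0,"roll":0,"slide":[0,1,0]}
    - {"gripper":0,"roll":0,"slide":[0,0,0]}

```text
time_s: 10.05
tool_pos: [565.0, -45.2, 70.8]
ee_rot: [0.115, -0.697, 0.698, -0.116]
wrist_force: [-2.7, 1.3, 10.4]
grip_width: 0.004
```

Call:
jog_arm:
  plan:
    - {"gripper":0,"roll":0,"slide":[0,1,0]}
    - {"gripper":0,"roll":0,"slide":[0,0,0]}

```text
time_s: 10.25
tool_pos: [565.0, -45.2, 70.2]
ee_rot: [0.115, -0.697, 0.698, -0.116]
wrist_force: [-5.1, 0.8, 13.6]
grip_width: 0.003
```

Call:
jog_arm:
  plan:
    - {"gripper":0,"roll":0,"slide":[0,0.5,0]}
    - {"gripper":0,"roll":0,"slide":[0,0,0]}

```text
time_s: 10.45
tool_pos: [565.0, -45.2, 70.2]
ee_rot: [0.115, -0.697, 0.698, -0.116]
wrist_force: [-5.7, 0.8, 15.9]
grip_width: 0.005
```

Call:
jog_arm:
  plan:
    - {"gripper":0,"roll":0,"slide":[0,0.5,0]}
    - {"gripper":0,"roll":0,"slide":[0,0,0]}

```text
time_s: 10.65
tool_pos: [565.0, -45.2, 70.1]
ee_rot: [0.115, -0.697, 0.698, -0.116]
wrist_force: [-7.1, 1.5, 19.7]
grip_width: 0.0
```

The position has stopped moving while the force rises, so the cover is at its hard stop. I'll add a little margin and check.

Call:
jog_arm:
  plan:
    - {"gripper":0,"roll":0,"slide":[0,0.7,0]}
    - {"gripper":0,"roll":0,"slide":[0,0,0]}
    - {"gripper":0,"roll":0,"slide":[0,0,0]}
    - {"gripper":0,"roll":0,"slide":[0,0,0]}

```text
time_s: 11.05
tool_pos: [565.1, -45.2, 70.1]
ee_rot: [0.115, -0.697, 0.698, -0.116]
wrist_force: [-8.5, 0.2, 23.9]
grip_width: 0.005
```

```bash
python3 look.py s6 scene; python3 look.py w6 wrist; python3 look.py t6 top; python3 - <<'E'
from h import *
a=cv2.imread('pics/scene0.png')[240:380,230:460];b=cv2.imread('pics/s6.png')[240:380,230:460]
w=cv2.imread('pics/w6.png')
o=np.hstack([cv2.resize(a,(400,280)),cv2.resize(b,(400,280))]); w=cv2.resize(w,(400,300)); t=cv2.resize(cv2.imread('pics/t6.png'),(400,300))
cv2.imwrite('pics/cmp6.png',np.vstack([o,np.hstack([w,t])]))
p=pickle.load(open('s6.pkl','rb')); q=pickle.load(open('scene0.pkl','rb'))
X=lambda c,u,v:c['R'].T@((np.array([(u-c['cx'])/c['fx'],(v-c['cy'])/c['fy'],1])*c['depth'][v,u])-c['t'])
for u,v in ((320,310),(310,305),(345,312),(420,312)): print(X(q,u,v)[2],X(p,u,v)[2])
E
```

```text
11.05 [565.1 -45.2  70.1] zang -1.242 F [-8.54  0.24 23.94] 0.0049981213722876255 q6 1.0267979960193998
tool y [ 1.9e-03 -5.0e-04 -1.0e+00]
11.1 [565.  -45.2  70.1] zang -1.242 F [-9.05  0.44 24.3 ] 0.001127947890247927 q6 1.026820050497142
tool y [ 1.8e-03 -5.0e-04 -1.0e+00]
11.15 [565.  -45.2  70. ] zang -1.242 F [-9.09  0.99 25.38] -7.39577765801367e-06 q6 1.0268148784918294
tool y [ 1.8e-03 -5.0e-04 -1.0e+00]
67.63675877491866 62.070845083073756
68.8601319568504 63.37110377975924
67.40292218495458 61.097149812796495
68.52625845964096 62.20492781394362
```

View pics/cmp6.png

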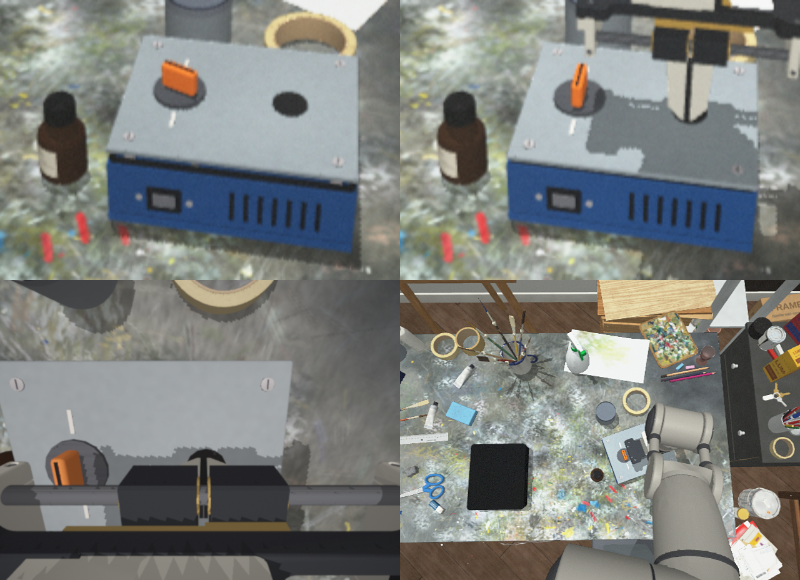

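The before/after picture shows the gap under the cover at (230,165) closed in the right-hand half. The wing is in line with the marks, the fingers are on the black pad at (690,115), and the jar, tape and bottle are unmoved. The force is steady at about 25 N, so I'm handing in.

```bash
python3 -c "
from plant import finish_job; print(finish_job())"
```

```text
the job is handed in; nothing more can be done
None
```

I turned the wing about 1.18 rad clockwise until its slot lined up with the two white marks and let go. I then pressed the cover down on the black pad with the closed fingers and handed the job in while still holding it, at about 11 s.

**Last checks before handing in:**
- **Slot:** it lay in line with both marks in the wrist picture taken after I let go.
- **Cover:** the tool stopped at z 70.1 mm while the force kept rising, which shows the hard stop. The gap under the cover is gone in the picture. Depth readings show a drop of 5.5 to 6.3 mm against the nominal 7 mm, with noisy readings and partly shadowed spots.
- **Push:** the vertical push was about 25 N, with about 9 N sideways. That is above the 5 N needed and well under the 60 N limit.
- **Fastener:** the fingers are about 100 mm from it.
- **Jar, tape roll and ink bottle:** they looked unmoved by eye in the pictures. I did not measure their positions again.

No check failed; the one disagreement was the depth drop reading slightly under 7 mm.

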